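# Restock the sloping gel-pot display

## Task

Restock the sloping wooden display that faces the customer: take the three new pots from the shallow brown tray and put the large jar in the empty large pocket and one small pot in each empty small pocket, lid out and fully home on the pocket floor. Set them in gently rather than letting them fall, and leave the pots already on display and the other things on the counter where they are.

Things in the scene. Friction and masses are not known exactly. Their poses are not given: they have to be found in the camera images.
- pot_1: new low round gel pot: black body 32 mm diameter, 22 mm high, under a metal screw lid 35 mm diameter, 14 mm high (36 mm in all, about 45 g). Origin: centre of the underside, z up through the lid. Stands upright in the tray.
- pot_2: new low round gel pot: black body 32 mm diameter, 22 mm high, under a metal screw lid 35 mm diameter, 14 mm high (36 mm in all, about 45 g). Origin: centre of the underside, z up through the lid. Stands upright in the tray, same as pot_1; either may go in either small pocket.
- jar: new larger gel jar of the same make: black body 48 mm diameter, 26 mm high, under a metal screw lid 52 mm diameter, 18 mm high (44 mm in all, about 110 g). Origin: centre of the underside, z up through the lid. Stands upright in the tray, in any of the three places.
- small_pocket_1 (a point): empty round pocket, 36 mm bore, for a small pot; front (lower) row of four, second from the stand's +y end. 18 mm deep. The point is the centre of its flat floor; z is the pocket axis, out of the mouth, leaning 30 deg from vertical towards the stand's front; x up the slope, y along the row, so a seated pot stands 18 mm out of the board (4 mm of body, then its lid).
- small_pocket_2 (a point): the other empty 36 mm pocket; front row, the last at the stand's -y end. 18 mm deep. The point is the centre of its flat floor; z is the pocket axis, out of the mouth, leaning 30 deg from vertical towards the stand's front; x up the slope, y along the row, as small_pocket_1.
- large_pocket (a point): empty round pocket, 53 mm bore, for a large jar; back (upper) row of three, at the stand's +y end. 18 mm deep. The point is the centre of its flat floor; z is the pocket axis, out of the mouth, leaning 30 deg from vertical towards the stand's front; x up the slope, y along the row, so a seated jar stands 26 mm out of the board (8 mm of body, then its lid).
- stand: fixed sloping display, left or right, facing away from the robot: wooden board 146 mm up the slope, 270 wide, 28 thick, tilted 30 deg, face up and to its front (-x). Front row: four pockets 62 mm apart, 31 mm from the low edge; back row: three, 84 mm apart, 76 mm farther up. High edge 101 mm above the counter. Origin: on the counter under its middle; z up, x to its high back, y along rows.
- tray: fixed shallow dark brown tray 130 x 310 mm, walls 18 mm high, floor 4 mm thick. Origin: centre of its underside, y along its length. On the other side from the stand.
- stock_small_1: pot already in the stand (front row, +y end): low round gel pot: black body 32 mm diameter, 22 mm high, under a metal screw lid 35 mm diameter, 14 mm high (36 mm in all, about 45 g). Origin: centre of the underside, z up through the lid.
- stock_small_2: pot already in the stand (front row, third from the +y end): same as stock_small_1.
- stock_large_1: jar already in the stand (back row, middle): larger gel jar of the same make: black body 48 mm diameter, 26 mm high, under a metal screw lid 52 mm diameter, 18 mm high (44 mm in all, about 110 g). Origin: centre of the underside, z up through the lid.
- stock_large_2: jar already in the stand (back row, -y end): same as stock_large_1.
- pump_bottle: bystander: black pump bottle, 68 mm diameter, 171 mm high, standing to the left of the work. Origin: centre of its underside.
- buffer: bystander: grey nail buffer block 95 x 25 x 25 mm lying beyond the work. Origin: centre of its underside, x along its length.
- polish_bottle: bystander: small black gel-polish bottle with a long brass cap, 30 mm diameter, 75 mm high, beyond the work. Origin: centre of its underside.

How it is judged:
By the outcome, as a careful person would: the job done as asked, in the order asked, and still so for the second after the job is handed in, with the robot touching nothing.
It also fails if it takes over 69 s, if anything falls off the work surface, if the arm or the gripper's body presses on something with over 40 N, if the wrist force passes 120 N, or if a joint passes its speed limit or range.

## Robot

A 7-joint arm with a two-finger parallel gripper is mounted at the origin on the work surface. World frame = base frame: x ahead of the robot, y to its left, z up, the work surface at z = 0. Lengths are in m, angles in rad, forces in N, time in s.
With the tool pointing down it reaches from about 0.4 to 0.875 m from the base axis. Payload 19.3 kg.
Tool frame: the origin (TCP) lies between the finger pads; the fingertips stand 17 mm ahead of it and the grasp point (between the pads) lies 2 mm behind it; z points along the fingers, y is the line along which they close (so a half turn about z gives the same grasp; the last joint's range is limited). The gripper opens to 85 mm and grips with 20 to 120 N. Pads are 22 mm wide; open, the fingers measure 114 mm over their backs; the gripper's body (76 mm by 85 mm) begins 54 mm behind the grasp point. The pads swing forward as they close: fully open they stand 13 mm farther back than shut.
Start: joints at [-1.409, 0.521, -0.036, 1.599, 0.021, 1.021, -0.113], TCP at [0.144, 0.608, 0.248] pointing down, gripper open.
Joint ranges: [-2.91, 2.91], [-0.3, 2.13], [-1.5, 1.42], [0.17, 2.43], [-1.26, 4.41], [0.16, 1.93], [-2.52, 2.52]. Speed limits (rad/s): [1.89, 1.89, 2.39, 2.39, 3.01, 3.01, 3.01].

## Interface

Orientations are given as [roll, pitch, yaw] about the fixed x, y, z axes, in that order (R = Rz(yaw) Ry(pitch) Rx(roll)).
In Python, from workcell import bot gives the robot as it stands.
- The arm moves only by the shell command python3 -m inch 'ROWS' [FORCE]. ROWS is JSON, a list of rows, each a list of 7 numbers: the shift along the tool's x, y, z in units of 200 mm (1.0 is 200 mm), then the turn, a rotation vector about the tool's x, y, z in units of 90 degrees (1.0 is 90 degrees), then the opening, from 0 (shut) to 1 (fully open). In form: [[x, y, z, rx, ry, rz, grip], ...]. A call has 1 to 20 rows; each row is the pose to reach, as a shift and turn from the pose commanded when the call began, along the tool's axes at that moment; what a row does not reach only later rows make up. A row lasts 1/8 s, in which the tool goes at most 62.5 mm and 10.7 degrees, less where a joint would pass 70% of its speed; a pose out of reach is approached as far as the arm can. A call with a number of a shift or a turn outside -1 to 1 is refused whole. A call with a gripper value outside its range is refused whole. The fingers move at their own pace and stop on an object; FORCE is the grip in N (left out, the last holds). Time passes only in rows, so rows that repeat a pose let the fingers close. It gives the time, the measured TCP pose, the force, the opening and the grip force at its end, in the units of the state.
- bot.observe(): the state, without advancing time (a new reading comes with each control period).
- bot.grab_frame(name): name is "scene" or "top"; returns a dict with "img" (420x560x3 uint8, red, green, blue), "z_map" (420x560 float32, m along the optical axis (not along the pixel's ray), 0 where there is no reading), "vfov" (degrees; the focal length in pixels is half the picture's height over the tangent of half this angle, whatever the lens; pixels are square), "cx", "cy" (the principal point, pixels), "rvec" (rotation vector, rad) and "tvec" (3), from world to camera coordinates, as OpenCV has them. Camera axes: x right, y down, z forward; pixel columns grow to the right and rows downward; lengths in m; the calibration is good to about 2 mm. A picture is of the moment at which its call begins.
- bot.job_done(): hands the job in; it is judged then, once.
The state is a dict: "clock": time; "qpos": joint angles; "qd": joint speeds; "joint_efforts": joint torques, N m; "position": TCP position; "tool_rot": TCP orientation; "force": force on the tool from outside, world axes, zero at the start; "moment": the same for the moment, N m; "grip_width": finger opening in m; "finger_force": force on a finger pad.
Only numpy, scipy, OpenCV 4.12 (cv2) and the standard library are available. Lean on these libraries where they do the work, as an engineer would, in place of code of your own. Each camera call takes 0.05 s, during which the arm holds its last target. There are 200 camera calls.

## Working session

There is one attempt and no reset: what is moved stays moved. The work goes in short steps, Python scripts to look and compute and a shell command to move; the robot and the scene stay as the last step left them, time stands still between calls to the robot, and variables do not carry over. Pictures are saved under pics/ and viewed, at most 10 in all, crops included, and the job is handed in when it is done.

```bash
mkdir -p pics; ls; python3 - <<'E'
from workcell import bot
import cv2,numpy as np
s=bot.observe(); print({k:np.round(v,3).tolist() for k,v in s.items()})
for n in("scene","top"):
    f=bot.grab_frame(n); cv2.imwrite(f"pics/{n}0.png",f["img"][:,:,::-1]); np.savez(f"{n}0.npz",**f)
    R=cv2.Rodrigues(np.array(f["rvec"]))[0]; print(n,f["vfov"],f["cx"],f["cy"],(-R.T@np.array(f["tvec"])).round(3),R[2].round(3),(f["z_map"]>0).mean())
E
```

```text
pics
{'clock': 0.0, 'qpos': [-1.409, 0.522, -0.036, 1.6, 0.021, 1.021, -0.113], 'qd': [-0.001, 0.001, 0.001, 0.001, -0.0, -0.001, -0.0], 'joint_efforts': [0.001, -92.712, 1.981, -36.994, 0.018, 0.008, -0.0], 'position': [0.144, 0.608, 0.248], 'tool_rot': [-3.14, 0.0, 2.91], 'force': [1.171, -0.031, 0.336], 'moment': [-0.006, -0.018, 0.005], 'finger_force': 0.0, 'grip_width': 0.085}
scene 45.0032338673589 273.5442257514646 201.50042226573888 [ 1.335 -0.054  0.913] [-0.657  0.109 -0.746] 0.9961224489795918
top 56.06257866144283 272.09478608971995 204.81983312774477 [0.428 0.079 1.115] [ 0.169  0.011 -0.986] 0.9960671768707483
```

View pics/scene0.png

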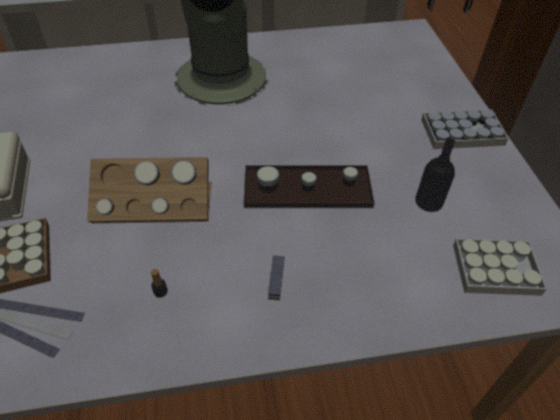

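View pics/top0.png

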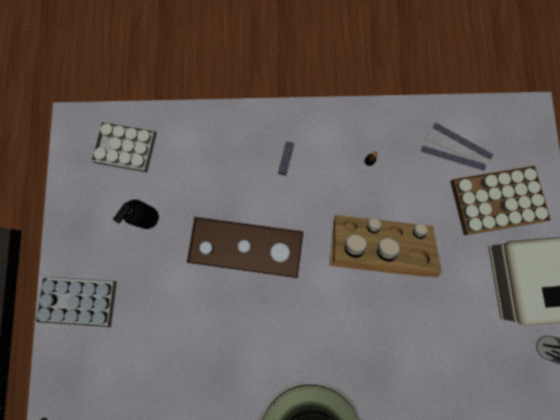

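The scene view has the stand on the −y side at px (90–210,157–222) and the tray on the +y side at (245–372,167–206), with the jar at (268,177) and pots at (309,180) and (350,174). The top view shows the same layout: tray at (190–302,218–277), stand at (332–440,216–276). Next I'll measure from both depth clouds and save enlarged crops.

```bash
cat > h.py <<'E'
import numpy as np,cv2
def cal(f):
    fl=210/np.tan(np.radians(float(f["vfov"]))/2); R=cv2.Rodrigues(np.array(f["rvec"]))[0]; t=np.array(f["tvec"]).ravel()
    return fl,R,t,float(f["cx"]),float(f["cy"])
def cloud(f):
    fl,R,t,cx,cy=cal(f); z=f["z_map"]; v,u=np.mgrid[:420,:560]
    P=np.stack([(u-cx)/fl*z,(v-cy)/fl*z,z],-1); return (P-t)@R
def proj(f,X):
    fl,R,t,cx,cy=cal(f); c=np.atleast_2d(X)@R.T+t; return c[:,:2]/c[:,2:]*fl+[cx,cy]
def ray(f,p):
    fl,R,t,cx,cy=cal(f); d=R.T@np.array([(p[0]-cx)/fl,(p[1]-cy)/fl,1]); return -R.T@t,d/np.linalg.norm(d)
def tri(f,p,g,q):
    (a,d),(b,e)=ray(f,p),ray(g,q); s=np.linalg.lstsq(np.c_[d,-e],b-a,rcond=None)[0]
    X,Y=a+s[0]*d,b+s[1]*e; return (X+Y)/2,np.linalg.norm(X-Y)
def crop(f,u0,v0,w,h,k,name):
    cv2.imwrite(name,np.clip(cv2.resize(f["img"][v0:v0+h,u0:u0+w,::-1],None,fx=k,fy=k,interpolation=cv2.INTER_CUBIC)*1.8,0,255))
E
python3 - <<'E'
from h import *
F={n:dict(np.load(n+"0.npz")) for n in("scene","top")}
box={"scene":(80,145,380,225),"top":(180,205,450,290)}
for n,f in F.items():
    P=cloud(f);u0,v0,u1,v1=box[n]
    g=f["img"].astype(int); 
    m=np.zeros((420,560),np.uint8);sl=np.s_[v0:v1,u0:u1]
    sat=g.max(2)-g.min(2); m[sl]=((g.min(2)>85)&(P[...,2]>.025))[sl]
    k,l,st,c=cv2.connectedComponentsWithStats(m)
    print(n,"table z",np.median(P[380:,100:200,2] if n=="top" else P[300:330,100:200,2]))
    for i in range(1,k):
        if st[i,4]<12: continue
        q=P[l==i]; zt=np.percentile(q[:,2],90)
        t=q[q[:,2]>zt-.004] ; 
        (cx,cy),r=cv2.minEnclosingCircle(t[:,:2].astype(np.float32))
        print(c[i].round(1),st[i,4],"zt",zt.round(4),"mean",t.mean(0).round(4),"enc",round(cx,4),round(cy,4),round(r,4))
    # board plane
    S=P[(P[...,1]<-.08)&(P[...,1]>-.42)&(P[...,2]>.03)&(P[...,2]<.1)&(P[...,0]>.3)&(P[...,0]<.65)]
    rng=np.random.default_rng(0);best=0
    for _ in range(500):
        a=S[rng.choice(len(S),3,0)];nn=np.cross(a[1]-a[0],a[2]-a[0]);nn/=np.linalg.norm(nn)+1e-12
        ok=abs((S-a[0])@nn)<.002
        if ok.sum()>best:best=ok.sum();B=S[ok]
    cen=B.mean(0);nn=np.linalg.svd(B-cen)[2][2];nn*=np.sign(nn[2])
    print("plane",best,cen.round(4),nn.round(4),"tilt",np.degrees(np.arccos(nn[2])).round(2),"zrange",np.percentile(B[:,2],[1,99]).round(4))
f=F["scene"];crop(f,82,148,135,80,5.9,"pics/c_stand.png")
f=F["top"];crop(f,325,208,120,75,6.5,"pics/c_stand_top.png")
E
```

```text
scene table z 0.0011697540447030538
[190.2 157. ] 30 zt 0.1045 mean [ 0.4862 -0.1034  0.1316] enc 0.892 -0.0958 0.4452
[145.5 171.4] 398 zt 0.1134 mean [ 0.4764 -0.2053  0.1129] enc 0.4822 -0.2045 0.0238
[182.8 171.1] 397 zt 0.1135 mean [ 0.5031 -0.1216  0.1279] enc 0.9059 -0.0921 0.431
[267.4 173.4] 245 zt 0.0519 mean [0.487  0.0712 0.0543] enc 0.8965 0.0127 0.4437
[350.1 171.5] 107 zt 0.0436 mean [0.5096 0.2683 0.0515] enc 0.9105 0.1123 0.4562
[308.5 176.7] 111 zt 0.0438 mean [0.5108 0.1666 0.0509] enc 0.911 0.0609 0.4395
[103.3 205.8] 183 zt 0.0661 mean [ 0.5307 -0.306   0.0651] enc 0.5356 -0.3064 0.017
[158.9 204.9] 183 zt 0.0659 mean [ 0.5469 -0.1841  0.0652] enc 0.5506 -0.1843 0.016
plane 3061 [ 0.5099 -0.2131  0.0621] [ 0.4872 -0.0641  0.8709] tilt 29.43 zrange [0.0307 0.0993]
top table z 0.0012867544618329159
[374.3 223.1] 118 zt 0.0658 mean [ 0.5462 -0.1823  0.0649] enc 0.5489 -0.1826 0.0151
[421.3 228.2] 131 zt 0.0673 mean [ 0.5263 -0.2951  0.0928] enc 0.4793 -0.1209 0.2062
[356.1 243. ] 281 zt 0.114 mean [ 0.4852 -0.1177  0.1244] enc 0.4582 -0.0323 0.1151
[389.2 246.9] 288 zt 0.1138 mean [ 0.4746 -0.2019  0.1243] enc 0.455 -0.0738 0.155
[205.6 247.3] 123 zt 0.043 mean [0.4985 0.2712 0.0516] enc 0.4657 0.1835 0.1112
[243.8 245.8] 127 zt 0.0435 mean [0.5014 0.1692 0.0419] enc 0.5012 0.169 0.0169
[279.9 252. ] 290 zt 0.0515 mean [0.4823 0.0711 0.064 ] enc 0.4675 0.0734 0.0395
plane 2166 [ 0.5029 -0.2173  0.0663] [ 0.4957 -0.068   0.8658] tilt 30.02 zrange [0.0307 0.0996][ WARN:0@0.787] global loadsave.cpp:1063 imwrite_ Unsupported depth image for selected encoder is fallbacked to CV_8U.
```

View pics/c_stand.png

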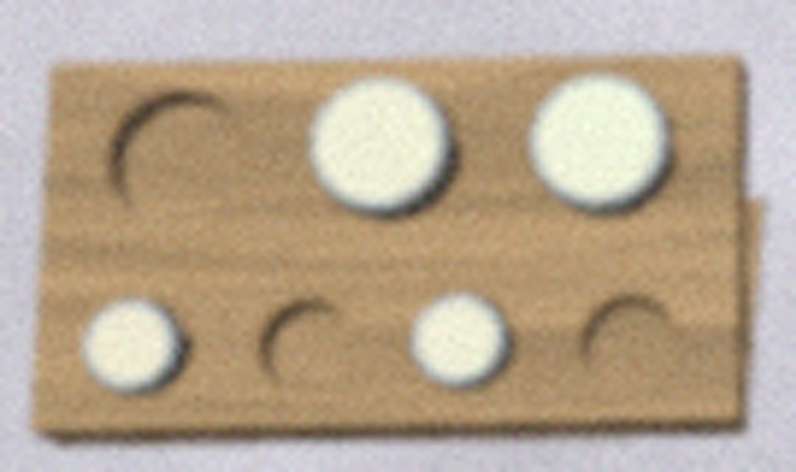

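View pics/c_stand_top.png

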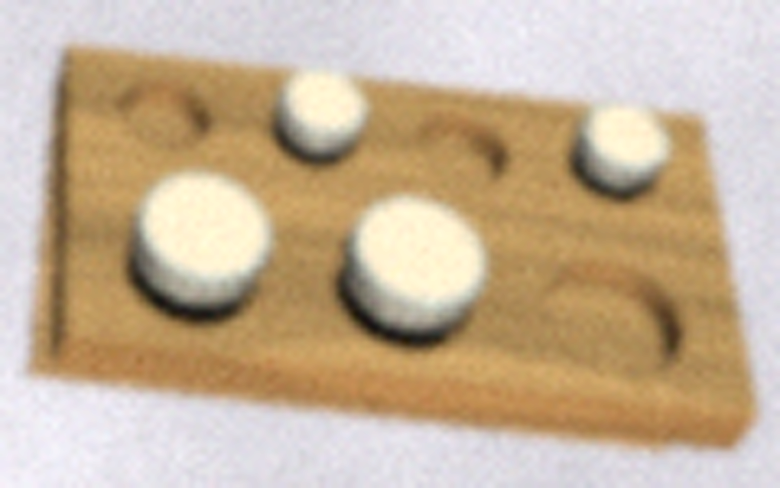

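The crops show empty small pockets in the front row: second from the left in the scene crop at about (300,345), and the last at about (630,345). The empty large pocket is at upper left, about (175,150). I'll fit the stand and pot poses from lid silhouettes in both views.

```bash
cat > fit.py <<'E'
from h import *
from scipy.optimize import least_squares as LS
a=np.radians(30)
def frame(p): # stand x,y,z(face low edge),yaw -> origin(low edge middle), X up-slope, Y row, N
    c,s=np.cos(p[3]),np.sin(p[3]); ux=np.array([c,s,0]);Y=np.array([-s,c,0]);k=np.array([0,0,1.])
    return np.array(p[:3]),ux*np.cos(a)+k*np.sin(a),Y,-ux*np.sin(a)+k*np.cos(a)
def face(p,s,y): o,X,Y,N=frame(p); return o+s*X+y*Y
def lid(c,N,r,h): # c top centre
    e1=np.cross(N,[0,1,.1]);e1/=np.linalg.norm(e1);e2=np.cross(N,e1);t=np.linspace(0,2*np.pi,48)[:,None]
    ci=c+r*(np.cos(t)*e1+np.sin(t)*e2); return np.r_[ci,ci-h*N]
def cen(f,P):
    h=cv2.convexHull(proj(f,P).astype(np.float32)); m=cv2.moments(h); return np.array([m["m10"],m["m01"]])/m["m00"],m["m00"]
def blob(f,p,w=14,thr=None):
    u,v=np.round(p).astype(int); b=f["img"][v-w:v+w+1,u-w:u+w+1,2].astype(float)
    lo,hi=np.percentile(b,20),np.percentile(b,97); 
    m=(b>(lo+hi)/2).astype(np.uint8)
    k,l,st,c=cv2.connectedComponentsWithStats(m); i=l[w,w]
    return c[i]+[u-w,v-w],st[i,4]
STK=[(.031,.093,.018,.0175,.014),(.031,-.031,.018,.0175,.014),(.107,0,.026,.026,.018),(.107,-.084,.026,.026,.018)]
E
python3 - <<'E'
from fit import *
F={n:dict(np.load(n+"0.npz")) for n in("scene","top")}
pix={"scene":[(103,206),(159,205),(146,172),(183,171)],"top":[(421,228),(374,224),(389,247),(356,244)]}
pot={"scene":[(350,172),(309,177),(267,174)],"top":[(206,247),(244,246),(280,252)]}
w=lambda i:10 if i<2 else 14
obs={n:[blob(F[n],p,w(i)) for i,p in enumerate(pix[n])] for n in pix}
po={n:[blob(F[n],p,(9,9,13)[i]) for i,p in enumerate(pot[n])] for n in pot}
def res(p,ns,full=False):
    r=[];A=[]
    for n in ns:
        for (s,y,h,R,t),o in zip(STK,obs[n]):
            N=frame(p)[3]; c,ar=cen(F[n],lid(face(p,s,y)+h*N,N,R,t)); r.append(c-o[0]);A.append((o[1],round(ar)))
    return (np.array(r),A) if full else np.ravel(r)
x0=[.57,-.21,.028,3.005]
for ns in(["scene"],["top"],["scene","top"]):
    if len(ns)==1:
        q=LS(lambda p:res([p[0],p[1],.028,p[2]],ns),[.57,-.21,3.005]).x; p=[q[0],q[1],.028,q[2]]
    else: p=LS(res,x0,args=(ns,)).x
    r,A=res(p,ns,True); print(ns,np.round(p,4),np.degrees(p[3]).round(2),"res",r.round(2).tolist(),A)
np.save("stand.npy",p)
k=np.array([0,0,1.]);out=[]
for i,(R,t,H) in enumerate([(.0175,.014,.04),(.0175,.014,.04),(.026,.018,.048)]):
    x=np.r_[tri(F["scene"],pot["scene"][i],F["top"],pot["top"][i])[0][:2],H]
    g=lambda c,ns:np.ravel([cen(F[n],lid(c,k,R,t))[0]-po[n][i][0] for n in ns])
    s=LS(g,x,args=(["scene","top"],));out.append(s.x)
    one=[LS(lambda q:g(np.r_[q,H],[n]),x[:2]).x.round(4).tolist() for n in F]
    print("pot",i,s.x.round(4),"res",s.fun.round(2),"single(H)",one,[(po[n][i][1],round(cen(F[n],lid(s.x,k,R,t))[1])) for n in F])
np.save("pots.npy",out)
for nm,s,y in(("L",.107,.084),("S1",.031,.031),("S2",.031,-.093)): print(nm,face(p,s,y).round(4))
E
```

```text
['scene'] [ 0.5645 -0.2194  0.028   3.012 ] 172.57 res [[0.34, -0.03], [0.02, -0.22], [-0.04, 0.16], [-0.32, 0.04]] [(np.int32(179), 223), (np.int32(174), 213), (np.int32(390), 461), (np.int32(380), 451)]
['top'] [ 0.5773 -0.2183  0.028   3.0438] 174.39 res [[-0.83, 1.17], [-0.34, 1.96], [0.53, -2.14], [0.73, -0.89]] [(np.int32(242), 153), (np.int32(214), 149), (np.int32(293), 358), (np.int32(287), 351)]
['scene', 'top'] [ 0.5761 -0.216   0.0397  3.0293] 173.57 res [[-0.04, 0.76], [0.59, -0.18], [-0.19, -0.07], [0.11, -0.66], [-0.2, 1.59], [-0.21, 1.68], [0.48, -2.02], [0.33, -1.27]] [(np.int32(179), 229), (np.int32(174), 218), (np.int32(390), 474), (np.int32(380), 463), (np.int32(242), 157), (np.int32(214), 152), (np.int32(293), 366), (np.int32(287), 359)]
pot 0 [0.4989 0.2735 0.0473] res [-0.03  0.   -0.03 -0.01] single(H) [[0.4919, 0.2763], [0.4994, 0.2747]] [(np.int32(114), 174), (np.int32(119), 143)]
pot 1 [0.5016 0.1694 0.0476] res [0.07 0.01 0.07 0.04] single(H) [[0.4942, 0.1712], [0.5022, 0.1703]] [(np.int32(123), 177), (np.int32(118), 137)]
pot 2 [0.4816 0.0718 0.0677] res [0.07 0.   0.11 0.01] single(H) [[0.462, 0.0746], [0.4827, 0.072]] [(np.int32(377), 378), (np.int32(280), 308)]
L [ 0.4746 -0.2891  0.0932]
S1 [ 0.546  -0.2438  0.0552]
S2 [ 0.5599 -0.1206  0.0552]
```

Shaded lid sides bias the silhouettes, so I'll fit the flat lid tops from the depth maps of both views instead.

```bash
cat > dfit.py <<'E'
from fit import *
def disc(Q,c,e1,e2,n,r,band=.004):
    """centroid of cloud points on a flat disc near c (in-plane), also its mean height"""
    c=np.array(c,float)
    for _ in range(8):
        d=Q-c; a_,b_,h=d@e1,d@e2,d@n
        m=(np.hypot(a_,b_)<r+.006)&(abs(h)<band)
        pts=np.c_[a_,b_][m].astype(np.float32)
        (x,y),R=cv2.minEnclosingCircle(pts); hu=cv2.convexHull(pts);M=cv2.moments(hu)
        c=c+e1*M["m10"]/M["m00"]+e2*M["m01"]/M["m00"]+n*np.median(h[m])
    return c,m.sum(),R,np.sqrt(M["m00"]/np.pi)
def pots(f,guess):
    Q=cloud(f).reshape(-1,3); I=np.eye(3)
    return [disc(Q,g,I[0],I[1],I[2],r) for g,r in zip(guess,(.0175,.0175,.026))]
def stand(f,p):
    Q=cloud(f).reshape(-1,3)
    for _ in range(4):
        o,X,Y,N=frame(p)
        L=[disc(Q,face(p,s,y)+h*N,X,Y,N,R) for s,y,h,R,t in STK]
        C=np.array([l[0] for l in L])
        g=lambda q:np.ravel([face(q,s,y)+h*frame(q)[3]-c for (s,y,h,_,_),c in zip(STK,C)])
        S=LS(g,p);p=S.x
    return p,S.fun.reshape(-1,3),L
E
python3 - <<'E'
from dfit import *
F={n:dict(np.load(n+"0.npz")) for n in("scene","top")}
for n,f in F.items():
    p,r,L=stand(f,[.5645,-.2194,.028,3.012]); print(n,p.round(4),np.degrees(p[3]).round(2),"res mm\n",(r*1e3).round(1),[(l[1],round(l[2],4),round(l[3],4)) for l in L])
    for l in pots(f,[(.494,.273,.041),(.498,.17,.041),(.477,.072,.049)]): print(" pot",l[0].round(4),l[1],round(l[2],4),round(l[3],4))
    for nm,s,y in(("L",.107,.084),("S1",.031,.031),("S2",.031,-.093)): print(nm,face(p,s,y).round(4))
E
```

```text
scene [ 0.5684 -0.2176  0.0285  3.0033] 172.08 res mm
 [[ 0.2  0.  -0.2]
 [ 0.2 -0.4  0.1]
 [-0.2  0.1  0.2]
 [-0.1  0.3 -0.1]] [(np.int64(176), 0.0188, np.float64(0.0171)), (np.int64(179), 0.0182, np.float64(0.0172)), (np.int64(392), 0.027, np.float64(0.0258)), (np.int64(381), 0.0275, np.float64(0.0256))]
 pot [0.5011 0.272  0.0414] 121 0.0182 0.0169
 pot [0.5023 0.1691 0.0412] 131 0.0188 0.0174
 pot [0.4838 0.0715 0.0495] 271 0.0284 0.0266
L [ 0.465  -0.2881  0.082 ]
S1 [ 0.5375 -0.2446  0.044 ]
S2 [ 0.5546 -0.1218  0.044 ]
top [ 0.5683 -0.2177  0.0288  3.0048] 172.16 res mm
 [[-0.  -0.4 -0.2]
 [ 0.4  0.2 -0.2]
 [-0.2  0.   0.4]
 [-0.2  0.2  0.1]] [(np.int64(110), 0.0179, np.float64(0.0168)), (np.int64(117), 0.0186, np.float64(0.0173)), (np.int64(285), 0.0283, np.float64(0.0259)), (np.int64(278), 0.0269, np.float64(0.0257))]
 pot [0.4999 0.2723 0.0409] 128 0.0177 0.0167
 pot [0.5023 0.1686 0.0413] 124 0.0176 0.0167
 pot [0.4827 0.0712 0.0491] 278 0.0262 0.0248
L [ 0.4651 -0.2883  0.0823]
S1 [ 0.5375 -0.2447  0.0443]
S2 [ 0.5544 -0.1219  0.0443]
```

```bash
cat > plan.py <<'E'
import sys; from dfit import *; from workcell import bot
from scipy.spatial.transform import Rotation as Ro
SP=[.5683,-.2177,.0278,3.004]
_,X,Y,N=frame(SP); k=np.array([0,0,1.]); ux=np.array([np.cos(3.004),np.sin(3.004),0])
DOWN=np.c_[ux,np.cross(-k,ux),-k]; TILT=np.c_[X,np.cross(-N,X),-N]
def to(pos,R):
    s=bot.observe(); R0=Ro.from_euler("xyz",s["tool_rot"]).as_matrix(); d=R0.T@(np.array(pos)-s["position"])/.2
    return np.r_[d,Ro.from_matrix(R0.T@R).as_rotvec()/(np.pi/2)].round(4).tolist()
E
python3 - <<'E'
from plan import *
print(to([.4832,.0713,.14],DOWN)); print(to([.4832,.0713,.047],DOWN))
for nm,s,y in(("L",.107,.084),("S1",.031,.031),("S2",.031,-.093)): print(nm,face(SP,s,y).round(4))
print(TILT.round(3))
E
```

```text
[-2.2693, -2.2209, 0.5413, -0.0007, 0.0, -0.06]
[-2.2693, -2.2205, 1.0063, -0.0007, 0.0, -0.06]
L [ 0.465  -0.2882  0.0813]
S1 [ 0.5375 -0.2447  0.0433]
S2 [ 0.5545 -0.1219  0.0433]
[[-0.858  0.137 -0.495]
 [ 0.119  0.991  0.069]
 [ 0.5    0.    -0.866]]
```

```bash
G='[-0.756,-0.74,0,0,0,0,1]'; python3 -m inch '[[-0.756,-0.74,0,0,0,0,1],[-0.756,-0.74,0,0,0,0,1],[-0.756,-0.74,0,0,0,0,1],[-0.756,-0.74,0,0,0,0,1],[-0.756,-0.74,0,0,0,0,1],[-0.756,-0.74,0,0,0,0,1],[-0.756,-0.74,0,0,0,0,1]]' 30
python3 -m inch '[[-0.756,-0.74,0,0,0,0,1],[-0.756,-0.74,0,0,0,0,1],[-0.756,-0.74,0,0,0,0,1],[-0.756,-0.74,0,0,0,0,1],[-0.756,-0.74,0,0,0,0,1],[-0.756,-0.74,0,0,0,0,1]]'
python3 -c "
from plan import *
print(to([.4832,.0713,.14],DOWN))"
```

```text
clock: 0.98
position: [0.2561, 0.4302, 0.2481]
tool_rot: [-3.141, -0.0, 2.911]
force: [0.1, -0.4, -0.4]
grip_width: 0.0856
finger_force: 0.0
clock: 1.72
position: [0.3694, 0.2518, 0.2482]
tool_rot: [3.142, -0.0, 2.911]
force: [-0.6, -0.2, -0.4]
grip_width: 0.0856
finger_force: 0.0
[-0.76, -0.7485, 0.5407, 0.0, -0.0002, -0.0591]
```

```bash
python3 -m inch '[[-0.76,-0.748,0.54,0,0,-0.059,1],[-0.76,-0.748,0.54,0,0,-0.059,1],[-0.76,-0.748,0.54,0,0,-0.059,1],[-0.76,-0.748,0.54,0,0,-0.059,1],[-0.76,-0.748,0.54,0,0,-0.059,1],[-0.76,-0.748,0.54,0,0,-0.059,1],[-0.76,-0.748,0.54,0,0,-0.059,1]]'
python3 -c "
from plan import *
print(to([.4832,.0713,.047],DOWN))"
```

```text
clock: 2.6
position: [0.4833, 0.0719, 0.1407]
tool_rot: [3.141, 0.0, 3.005]
force: [-0.4, 0.2, -0.2]
grip_width: 0.0852
finger_force: 0.0
[0.0002, -0.0032, 0.4686, 0.0004, 0.0003, 0.0006]
```

```bash
python3 -m inch '[[0,-0.002,0.2,0,0,0,1],[0,-0.002,0.35,0,0,0,1],[0,-0.002,0.43,0,0,0,1],[0,-0.002,0.466,0,0,0,1],[0,-0.002,0.466,0,0,0,1],[0,-0.002,0.466,0,0,0,0.55],[0,-0.002,0.466,0,0,0,0.5],[0,-0.002,0.466,0,0,0,0.4],[0,-0.002,0.466,0,0,0,0.4],[0,-0.002,0.466,0,0,0,0.4],[0,-0.002,0.466,0,0,0,0.4],[0,-0.002,0.466,0,0,0,0.4]]' 35
```

```text
clock: 4.1
position: [0.4838, 0.0699, 0.048]
tool_rot: [3.141, 0.001, 3.002]
force: [-2.4, 0.2, 15.0]
grip_width: 0.0504
finger_force: 33.9
```

```bash
python3 -m inch '[[0,0,-0.1,0,0,0,0.4],[0,0,-0.3,0,0,0,0.4],[0,0,-0.55,0,0,0,0.4],[0,0,-0.7,0,0,0,0.4],[0,0,-0.7,0,0,0,0.4],[0,0,-0.7,0,0,0,0.4]]'
python3 - <<'E'
from plan import *
for n in("scene","top"):
    f=bot.grab_frame(n);np.savez(n+"1.npz",**f)
    if n=="scene":
        s=bot.observe();u,v=proj(f,s["position"])[0].astype(int);print(u,v);cv2.imwrite("pics/j1.png",cv2.resize(f["img"][max(v-80,0):v+50,u-80:u+80,::-1],None,fx=4,fy=4))
print(to([.465,-.2882,.0813]+.09*N,DOWN),to([.465,-.2882,.0813]+.09*N,TILT))
E
```

```text
clock: 4.85
position: [0.4831, 0.0698, 0.1867]
tool_rot: [-3.141, -0.0, 3.003]
force: [0.1, 1.1, -0.4]
grip_width: 0.0505
finger_force: 37.4
266 129
[-0.3848, -1.7841, 0.1354, -0.0004, -0.0009, -0.001] [-0.3848, -1.7841, 0.1354, -0.0001, 0.3324, -0.0011]
```

View pics/j1.png

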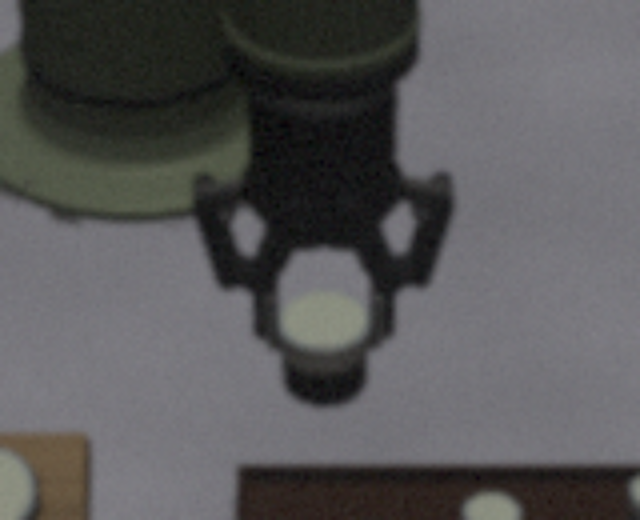

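The jar is held upright between the pads, lid at crop (322,320). I'll measure its offset from the TCP, then move over the stand and tilt.

```bash
python3 - <<'E'
from plan import *
s=bot.observe();I=np.eye(3)
for n in("scene","top"):
    f=dict(np.load(n+"1.npz"));Q=cloud(f).reshape(-1,3)
    try:
        c=disc(Q,s["position"],I[0],I[1],I[2],.026); print(n,((c[0]-s["position"])*1e3).round(1),c[1:],)
    except Exception as e: print(n,e)
E
python3 -m inch '[[-0.19,-0.89,0.06,0,0.16,0,0.4],[-0.19,-0.89,0.06,0,0.16,0,0.4],[-0.19,-0.89,0.06,0,0.16,0,0.4],[-0.19,-0.89,0.06,0,0.16,0,0.4],[-0.19,-0.89,0.06,0,0.16,0,0.4]]'
python3 -c "
from plan import *
print(to([.465,-.2882,.0813]+.09*N,TILT))"
```

```text
scene [ 0.5 -0.2  1.7] (np.int64(321), 0.030589135363698006, np.float64(0.026368786245496944))
top [nan nan nan] (np.int64(0), 0.0, np.float64(0.0))
clock: 5.58
position: [0.496, -0.1114, 0.1742]
tool_rot: [3.141, -0.253, 3.002]
force: [0.3, 0.7, -1.0]
grip_width: 0.0507
finger_force: 37.4
[-0.2069, -0.8964, 0.0237, 0.0006, 0.1724, -0.001]dfit.py:10: RuntimeWarning: invalid value encountered in divide
  c=c+e1*M["m10"]/M["m00"]+e2*M["m01"]/M["m00"]+n*np.median(h[m])
  return _methods._mean(a, axis=axis, dtype=dtype,
  ret = ret.dtype.type(ret / rcount)
```

```bash
python3 -m inch '[[-0.207,-0.896,0.024,0,0.172,0,0.4],[-0.207,-0.896,0.024,0,0.172,0,0.4],[-0.207,-0.896,0.024,0,0.172,0,0.4],[-0.207,-0.896,0.024,0,0.172,0,0.4],[-0.207,-0.896,0.024,0,0.172,0,0.4],[-0.207,-0.896,0.024,0,0.172,0,0.4]]'
python3 - <<'E'
from plan import *
import cv2
s=bot.observe()
f=bot.grab_frame("scene");np.savez("scene2.npz",**f)
Q=cloud(f).reshape(-1,3)
c=disc(Q,s["position"],X,Y,N,.026);d=(c[0]-face(SP,.107,.084))
print("lid rel pocket X,Y,N mm",[round(float(d@e)*1e3,1) for e in(X,Y,N)],c[1:])
d=s["position"]-face(SP,.107,.084);print("tcp rel",[round(float(d@e)*1e3,1) for e in(X,Y,N)])
print(to(face(SP,.107,.084)+.09*N,TILT))
E
```

```text
clock: 6.32
position: [0.5107, -0.2928, 0.1603]
tool_rot: [3.14, -0.521, 3.005]
force: [0.5, -0.2, -1.5]
grip_width: 0.0504
finger_force: 37.4
lid rel pocket X,Y,N mm [-4.5, -6.7, 91.7] (np.int64(224), 0.03142138570547104, np.float64(0.022948715718946428))
tcp rel [-0.2, -1.7, 91.3]
[0.0009, -0.0074, 0.0071, 0.0002, 0.0016, 0.0006]
```

```bash
python3 -m inch '[[0.003,-0.007,0.1,0,0.0016,0,0.4],[0.003,-0.0075,0.17,0,0.0016,0,0.4],[0.003,-0.0075,0.2,0,0.0016,0,0.4],[0.003,-0.0075,0.21,0,0.0016,0,0.4],[0.003,-0.0075,0.21,0,0.0016,0,0.4]]'
python3 -c "
from plan import *
s=bot.observe();d=s['position']-face(SP,.107,.084);print('tcp rel',[round(float(d@e)*1e3,1) for e in(X,Y,N)],to(face(SP,.107,.084)+.038*N+.0004*X,TILT))
f=bot.grab_frame('scene');crop(f,85,130,100,75,7,'pics/j2.png')"
```

```text
clock: 7.0
position: [0.4888, -0.2931, 0.1243]
tool_rot: [-3.141, -0.524, 3.003]
force: [-0.5, -0.8, -0.4]
grip_width: 0.0508
finger_force: 37.4
tcp rel [0.4, 1.6, 49.4] [-0.0002, 0.0081, 0.057, 0.0004, -0.0, -0.0008][ WARN:0@0.761] global loadsave.cpp:1063 imwrite_ Unsupported depth image for selected encoder is fallbacked to CV_8U.
```

View pics/j2.png

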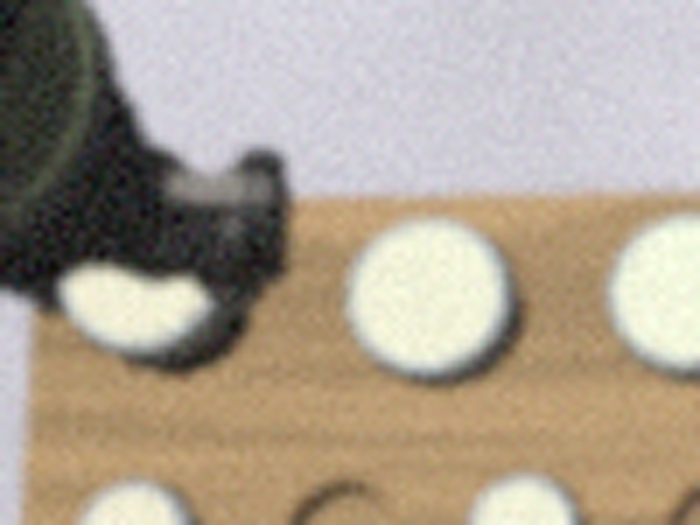

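The jar sits just above its pocket, aligned with the back row (crop 140,310). I'll correct 1.6 mm along the row and insert slowly.

```bash
python3 -m inch '[[0,0.008,0.005,0,0,0,0.4],[0,0.008,0.005,0,0,0,0.4],[0,0.008,0.02,0,0,0,0.4],[0,0.008,0.035,0,0,0,0.4],[0,0.008,0.05,0,0,0,0.4],[0,0.008,0.057,0,0,0,0.4],[0,0.008,0.057,0,0,0,0.4]]'
python3 -c "
from plan import *
s=bot.observe();d=s['position']-face(SP,.107,.084);print('tcp rel',[round(float(d@e)*1e3,1) for e in(X,Y,N)],'F tool',(TILT.T@s['force']).round(1))"
```

```text
clock: 7.92
position: [0.4831, -0.2908, 0.1141]
tool_rot: [3.142, -0.524, 3.002]
force: [-0.1, 0.2, -0.8]
grip_width: 0.0505
finger_force: 37.4
tcp rel [0.6, 0.0, 37.5] F tool [-0.3  0.2  0.7]
```

```bash
python3 -m inch '[[0,0,0.015,0,0,0,0.4],[0,0,0.03,0,0,0,0.4],[0,0,0.045,0,0,0,0.4],[0,0,0.05,0,0,0,0.4],[0,0,0.055,0,0,0,0.4],[0,0,0.055,0,0,0,0.4]]'
python3 -c "
from plan import *
s=bot.observe();d=s['position']-face(SP,.107,.084);print('tcp rel',[round(float(d@e)*1e3,1) for e in(X,Y,N)],'F tool',(TILT.T@s['force']).round(1))"
```

```text
clock: 8.68
position: [0.4777, -0.29, 0.1047]
tool_rot: [-3.142, -0.524, 3.002]
force: [-0.7, -0.2, -1.8]
grip_width: 0.0503
finger_force: 37.4
tcp rel [0.6, 0.0, 26.6] F tool [-0.3 -0.3  1.9]
```

```bash
python3 -m inch '[[0,0,0.003,0,0,0,0.4],[0,0,0.006,0,0,0,0.4],[0,0,0.009,0,0,0,0.4],[0,0,0.009,0,0,0,0.4]]'
python3 -c "
from plan import *
s=bot.observe();d=s['position']-face(SP,.107,.084);print('tcp rel',[round(float(d@e)*1e3,1) for e in(X,Y,N)],'F tool',(TILT.T@s['force']).round(1))"
```

```text
clock: 9.18
position: [0.4776, -0.29, 0.1042]
tool_rot: [-3.141, -0.522, 3.002]
force: [4.6, 1.7, 13.8]
grip_width: 0.0507
finger_force: 38.9
tcp rel [0.5, 0.0, 26.2] F tool [  3.2   2.3 -14.2]
```

Contact at the expected height (14 N at 26.2 mm). Releasing part way and backing out along the axis.

```bash
python3 -m inch '[[0,0,0,0,0,0,0.65],[0,0,0,0,0,0,0.72],[0,0,0,0,0,0,0.74],[0,0,0,0,0,0,0.74],[0,0,-0.05,0,0,0,0.74],[0,0,-0.15,0,0,0,0.74],[0,0,-0.4,0,0,0,0.74],[0,0,-0.5,0,0,0,1],[0,0,-0.5,0,0,0,1]]'
python3 -c "
from plan import *
print(to([.490,-.06,.18],DOWN),to([.5022,.1687,.13],DOWN))"
```

```text
clock: 10.3
position: [0.5274, -0.297, 0.1909]
tool_rot: [-3.141, -0.521, 3.003]
force: [-0.8, -0.0, -0.6]
grip_width: 0.0853
finger_force: 0.0
[0.2758, 1.1479, 0.2205, -0.0002, -0.332, -0.0008] [0.2364, 2.289, 0.4853, -0.0002, -0.332, -0.0008]
```

```bash
python3 -m inch '[[0.24,1.0,0.19,0,-0.332,0,1],[0.24,1.0,0.19,0,-0.332,0,1],[0.24,1.0,0.19,0,-0.332,0,1],[0.24,1.0,0.19,0,-0.332,0,1],[0.24,1.0,0.19,0,-0.332,0,1],[0.24,1.0,0.19,0,-0.332,0,1]]'
python3 - <<'E'
from plan import *
f=bot.grab_frame('scene');g=bot.grab_frame('top')
for n,q in(("scene",f),("top",g)):
    Q=cloud(q).reshape(-1,3)
    c=disc(Q,face(SP,.107,.084)+.026*N,X,Y,N,.026);d=c[0]-face(SP,.107,.084)
    print(n,"jar rel",[round(float(d@e)*1e3,1) for e in(X,Y,N)],c[1:])
    for l in pots(q,[(.5005,.272,.041),(.5023,.1689,.041)]*1): print(l[0].round(4),l[1])
crop(f,82,148,135,80,5.9,'pics/j3.png')
print(to([.5022,.1689,.10],DOWN))
E
```

```text
clock: 11.05
position: [0.4939, -0.0908, 0.1806]
tool_rot: [-3.141, -0.003, 3.002]
force: [-0.6, -0.9, -0.0]
grip_width: 0.0852
finger_force: 0.0
scene jar rel [1.9, -1.3, 26.9] (np.int64(393), 0.02701472118496895, np.float64(0.025315853500258844))
[0.5004 0.2725 0.0413] 124
[0.502  0.1684 0.0412] 131
top jar rel [nan, nan, nan] (np.int64(0), 0.0, np.float64(0.0))
[0.4996 0.2725 0.0412] 123
[0.5022 0.1684 0.0411] 125
[0.141, 1.2945, 0.4021, -0.0003, -0.0019, -0.0019]dfit.py:10: RuntimeWarning: invalid value encountered in divide
  c=c+e1*M["m10"]/M["m00"]+e2*M["m01"]/M["m00"]+n*np.median(h[m])
  return _methods._mean(a, axis=axis, dtype=dtype,
  ret = ret.dtype.type(ret / rcount)
[ WARN:0@1.955] global loadsave.cpp:1063 imwrite_ Unsupported depth image for selected encoder is fallbacked to CV_8U.
```

View pics/j3.png

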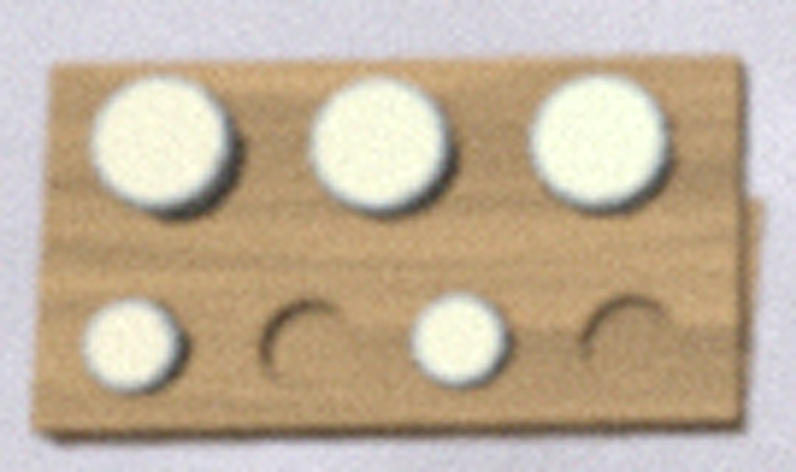

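The jar is in the large pocket (crop 160,143), but its dark side looks slightly thicker than its neighbours'. Comparing lid height and tilt with the stocked jars.

```bash
cat > chk.py <<'E'
from plan import *
def chk(fs,items):
    for nm,s,y,h,r in items:
        L=[]
        for f in fs:
            Q=cloud(f).reshape(-1,3);c=disc(Q,face(SP,s,y)+h*N,X,Y,N,r,.006)[0];d=Q-face(SP,s,y)
            v=c-face(SP,s,y);m=(np.hypot((d-v)@X,(d-v)@Y)<r*.85)&(abs((d-v)@N)<.008)
            A=np.c_[d[m]@X,d[m]@Y,np.ones(m.sum())];L.append((v,np.linalg.lstsq(A,d[m]@N,rcond=None)[0][:2],np.median(d[m]@N)))
        v=np.mean([l[0] for l in L],0);t=np.mean([l[1] for l in L],0)
        print(nm,"X,Y",[round(float(v@e)*1e3,1) for e in(X,Y)],"N",round(np.mean([l[2] for l in L])*1e3,2),"tilt deg",np.degrees(t).round(1))
E
python3 - <<'E'
from chk import *
chk([bot.grab_frame("scene") for _ in range(3)],[("new",.107,.084,.026,.026),("l1",.107,0,.026,.026),("l2",.107,-.084,.026,.026),("s1",.031,.093,.018,.0175),("s2",.031,-.031,.018,.0175)])
E
```

```text
new X,Y [1.7, -1.4] N 26.99 tilt deg [-0.4 -0.3]
l1 X,Y [-0.1, -0.0] N 26.9 tilt deg [0.2 0.3]
l2 X,Y [0.2, 0.1] N 26.77 tilt deg [0.1 0.4]
s1 X,Y [0.2, -0.4] N 18.77 tilt deg [0.1 1.3]
s2 X,Y [0.3, -0.4] N 18.91 tilt deg [-0.8 -0. ]
```

Jar fully seated: same height as stock, no tilt. Now the middle small pot.

```bash
python3 -m inch '[[0.1,0.95,0.28,0,0,0,1],[0.1,0.95,0.28,0,0,0,1],[0.1,0.95,0.28,0,0,0,1],[0.1,0.95,0.28,0,0,0,1],[0.1,0.95,0.28,0,0,0,1],[0.1,0.95,0.28,0,0,0,1]]'
python3 -c "
from plan import *
print(to([.5022,.1687,.044],DOWN))"
```

```text
clock: 12.05
position: [0.5008, 0.0988, 0.1251]
tool_rot: [-3.141, -0.002, 3.0]
force: [0.2, 0.5, 0.4]
grip_width: 0.0854
finger_force: 0.0
[0.0415, 0.347, 0.4056, -0.0003, -0.0013, -0.0024]
```

```bash
python3 -m inch '[[0.041,0.347,0.0,0,0,-0.002,1],[0.041,0.347,0.1,0,0,-0.002,1],[0.041,0.347,0.25,0,0,-0.002,1],[0.041,0.347,0.35,0,0,-0.002,1],[0.041,0.347,0.4,0,0,-0.002,1],[0.041,0.347,0.405,0,0,-0.002,0.7],[0.041,0.347,0.405,0,0,-0.002,0.5],[0.041,0.347,0.405,0,0,-0.002,0.25],[0.041,0.347,0.405,0,0,-0.002,0.2],[0.041,0.347,0.405,0,0,-0.002,0.2],[0.041,0.347,0.405,0,0,-0.002,0.2],[0.041,0.347,0.405,0,0,-0.002,0.2]]' 30
python3 -m inch '[[0,0,-0.1,0,0,0,0.2],[0,0,-0.3,0,0,0,0.2],[0,0,-0.55,0,0,0,0.2],[0,0,-0.65,0,0,0,0.2],[0,0,-0.65,0,0,0,0.2],[0,0,-0.65,0,0,0,0.2]]'
python3 - <<'E'
from plan import *
s=bot.observe();I=np.eye(3)
for _ in range(3):
    Q=cloud(bot.grab_frame("scene")).reshape(-1,3)
    c=disc(Q,s["position"]-[0,0,.003],I[0],I[1],I[2],.0175); print(((c[0]-s["position"])*1e3).round(1),c[1:])
print(to([.5,.0,.19],DOWN))
E
```

```text
clock: 13.55
position: [0.5023, 0.1706, 0.0447]
tool_rot: [3.141, -0.001, 3.005]
force: [-1.2, -0.6, 8.4]
grip_width: 0.0336
finger_force: 29.0
clock: 14.3
position: [0.5018, 0.1704, 0.1734]
tool_rot: [-3.141, -0.003, 3.006]
force: [-0.2, 0.4, -0.3]
grip_width: 0.0337
finger_force: 30.0
[ 1.8  0.5 -3.3] (np.int64(151), 0.021901225671172142, np.float64(0.018141361749104128))
[ 1.5  3.4 -3.7] (np.int64(155), 0.021854490041732788, np.float64(0.019064239541933894))
[ 2.1  0.8 -3.8] (np.int64(158), 0.022704217582941055, np.float64(0.01893997102435083))
[-0.1064, -0.8449, -0.0846, -0.0005, -0.0024, 0.001]
```

```bash
cat >> chk.py <<'E'
def held(f,c0,e1,e2,n,r):
    P=cloud(f); Q=P[f["img"].min(2)>75]; c=disc(Q,c0,e1,e2,n,r); return c
E
python3 - <<'E'
from chk import *
s=bot.observe();I=np.eye(3)
for _ in range(3):
    f=bot.grab_frame("scene"); c=held(f,s["position"]-[0,0,.0035],*I,.0175); print(((c[0]-s["position"])*1e3).round(1),c[1:])
E
python3 -m inch '[[-0.05,-0.9,-0.05,0,0.1,0,0.2],[-0.05,-0.9,-0.05,0,0.1,0,0.2],[-0.05,-0.9,-0.05,0,0.1,0,0.2],[-0.05,-0.9,-0.05,0,0.1,0,0.2],[-0.05,-0.9,-0.05,0,0.1,0,0.2]]'
python3 -c "
from plan import *
print(to(face(SP,.031,.031)+.09*N,TILT))"
```

```text
[ 0.2  1.1 -3.7] (np.int64(129), 0.018219897523522377, np.float64(0.01670701844149904))
[ 0.4  0.9 -3.3] (np.int64(124), 0.01801862008869648, np.float64(0.016188876899714676))
[ 0.3  1.1 -3.3] (np.int64(127), 0.0182478204369545, np.float64(0.016513053166541877))
clock: 15.22
position: [0.4877, -0.0089, 0.1837]
tool_rot: [3.141, -0.16, 3.005]
force: [1.3, 0.2, -0.6]
grip_width: 0.0334
finger_force: 30.2
[-0.6732, -1.1347, 0.2072, -0.0001, 0.2316, 0.0009]
```

```bash
python3 -m inch '[[-0.34,-0.57,0.1,0,0.116,0,0.2],[-0.34,-0.57,0.1,0,0.116,0,0.2],[-0.34,-0.57,0.1,0,0.116,0,0.2],[-0.34,-0.57,0.1,0,0.116,0,0.2]]'
python3 -c "
from plan import *
print(to(face(SP,.031,.0319)+.09*N+.0003*X,TILT))"
```

```text
clock: 15.72
position: [0.5356, -0.1298, 0.1527]
tool_rot: [3.141, -0.343, 3.006]
force: [-0.6, 1.3, 0.4]
grip_width: 0.0334
finger_force: 30.2
[-0.3447, -0.573, 0.0429, -0.0003, 0.1152, 0.0015]
```

```bash
python3 -m inch '[[-0.345,-0.573,0.043,0,0.115,0.001,0.2],[-0.345,-0.573,0.043,0,0.115,0.001,0.2],[-0.345,-0.573,0.043,0,0.115,0.001,0.2],[-0.345,-0.573,0.043,0,0.115,0.001,0.2],[-0.345,-0.573,0.043,0,0.115,0.001,0.2],[-0.345,-0.573,0.043,0,0.115,0.001,0.2]]'
python3 - <<'E'
from chk import *
s=bot.observe();o=face(SP,.031,.031);g=lambda d:[round(float(d@e)*1e3,1) for e in(X,Y,N)]
print("tcp rel",g(s["position"]-o))
for _ in range(2):
    c=held(bot.grab_frame("scene"),s["position"]-.0035*N,X,Y,N,.0175);print("lid rel",g(c[0]-o),c[1:])
print(to(face(SP,.031,.0319)+.046*N+.0003*X,TILT))
E
```

```text
clock: 16.48
position: [0.5821, -0.2511, 0.1229]
tool_rot: [3.142, -0.522, 3.006]
force: [0.4, 0.5, -0.1]
grip_width: 0.0335
finger_force: 30.2
tcp rel [0.8, 0.2, 91.4]
lid rel [-7.8, 0.7, 87.2] (np.int64(63), 0.01408553496003151, np.float64(0.009090757822682316))
lid rel [-7.6, 1.1, 86.9] (np.int64(68), 0.014651225879788399, np.float64(0.009292369327387143))
[-0.0016, 0.0003, 0.2261, -0.0006, 0.0012, 0.0006]
```

```bash
python3 -m inch '[[-0.001,0.002,0.08,0,0.001,0,0.2],[-0.001,0.002,0.17,0,0.001,0,0.2],[-0.001,0.002,0.215,0,0.001,0,0.2],[-0.001,0.002,0.226,0,0.001,0,0.2],[-0.001,0.002,0.226,0,0.001,0,0.2]]'
python3 - <<'E'
from chk import *
s=bot.observe();o=face(SP,.031,.031);g=lambda d:[round(float(d@e)*1e3,1) for e in(X,Y,N)]
f=bot.grab_frame("scene");crop(f,90,145,100,75,7,"pics/p1.png")
s=bot.observe();print("tcp rel",g(s["position"]-o),to(face(SP,.031,.0315)+.034*N+.0003*X,TILT))
E
```

```text
clock: 17.2
position: [0.5597, -0.2494, 0.0829]
tool_rot: [-3.141, -0.524, 3.004]
force: [-0.3, 0.1, -0.9]
grip_width: 0.0338
finger_force: 30.2
tcp rel [0.2, 1.6, 45.8] [0.0007, 0.0056, 0.0592, -0.0005, 0.0001, -0.0001][ WARN:0@1.200] global loadsave.cpp:1063 imwrite_ Unsupported depth image for selected encoder is fallbacked to CV_8U.
```

View pics/p1.png

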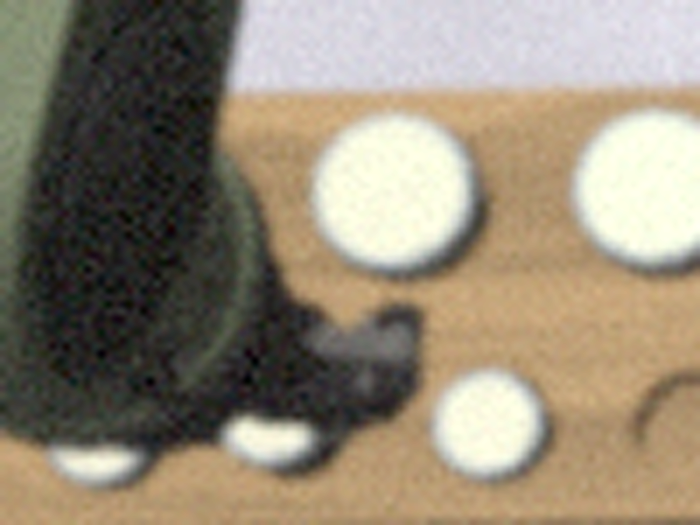

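The held lid's lower half shows at crop (222–325,437) over pocket 1. I'll predict where its edges should project.

```bash
python3 - <<'E'
from chk import *
f=bot.grab_frame("scene");s=bot.observe()
def ext(c,r=.0175):
    q=proj(f,lid(c,N,r,.0))
    return np.round([(q[:,0].min()-90)*7,(q[:,0].max()-90)*7,(q[:,1].max()-145)*7],0)
print("s1",ext(face(SP,.031,.093)+.0187*N),"s2",ext(face(SP,.031,-.031)+.0187*N))
o=face(SP,.031,.031)
print("held if at axis",ext(o+.0418*N)," if at tcp",ext(s["position"]-.004*N))
m=f["img"].min(2)>75; v0,v1=200,216
for nm,a,b in(("s1",95,114),("held",118,140),("s2",150,172)):
    for v in range(204,215,2): r=f["img"][v,a:b,2].astype(int); print(nm,v,a,r.tolist())
E
```

```text
s1 [ 38. 149. 482.] s2 [429. 539. 476.]
held if at axis [213. 326. 466.]  if at tcp [208. 321. 465.]
s1 204 95 [28, 31, 27, 29, 19, 28, 27, 27, 29, 30, 27, 34, 38, 33, 33, 34, 36, 28, 23]
s1 206 95 [37, 36, 34, 38, 27, 33, 32, 37, 30, 31, 33, 28, 29, 28, 16, 23, 24, 25, 19]
s1 208 95 [42, 49, 47, 50, 51, 47, 43, 45, 50, 63, 63, 56, 45, 37, 30, 17, 24, 16, 20]
s1 210 95 [70, 72, 95, 106, 110, 110, 111, 110, 113, 115, 121, 114, 108, 103, 80, 59, 33, 39, 50]
s1 212 95 [61, 65, 67, 81, 100, 111, 118, 118, 119, 115, 110, 108, 93, 75, 54, 43, 42, 57, 60]
s1 214 95 [65, 63, 62, 64, 67, 65, 70, 68, 71, 66, 61, 50, 48, 47, 51, 57, 67, 63, 64]
held 204 118 [23, 17, 13, 20, 39, 50, 64, 68, 61, 42, 39, 22, 32, 25, 37, 30, 26, 20, 21, 25, 16, 21]
held 206 118 [21, 23, 28, 49, 81, 111, 123, 123, 121, 112, 111, 108, 109, 111, 104, 92, 65, 39, 30, 37, 34, 30]
held 208 118 [40, 41, 40, 64, 89, 113, 118, 125, 124, 125, 126, 122, 124, 121, 114, 100, 71, 50, 32, 26, 40, 52]
held 210 118 [67, 65, 63, 68, 68, 72, 79, 89, 102, 107, 109, 101, 94, 80, 70, 49, 31, 27, 24, 39, 53, 62]
held 212 118 [65, 64, 65, 64, 69, 65, 65, 64, 61, 62, 51, 48, 42, 40, 36, 33, 36, 44, 55, 58, 66, 65]
held 214 118 [63, 63, 61, 69, 67, 70, 64, 59, 66, 67, 65, 63, 63, 60, 61, 60, 64, 68, 65, 68, 63, 66]
s2 204 150 [64, 78, 106, 123, 124, 125, 128, 127, 126, 127, 128, 122, 125, 125, 126, 122, 104, 81, 56, 58, 57, 57]
s2 206 150 [63, 77, 112, 123, 126, 126, 124, 124, 121, 126, 127, 126, 123, 125, 125, 118, 104, 75, 45, 50, 59, 54]
s2 208 150 [64, 71, 94, 115, 127, 124, 125, 123, 125, 125, 131, 120, 127, 122, 118, 105, 82, 59, 41, 56, 62, 56]
s2 210 150 [62, 63, 71, 88, 110, 117, 123, 125, 125, 131, 123, 122, 120, 118, 104, 78, 52, 43, 57, 63, 64, 64]
s2 212 150 [65, 61, 61, 69, 70, 80, 88, 97, 107, 103, 99, 89, 80, 64, 54, 51, 54, 60, 63, 61, 63, 65]
s2 214 150 [64, 61, 68, 66, 63, 64, 60, 56, 66, 56, 58, 61, 57, 65, 59, 64, 63, 66, 67, 61, 65, 64]
```

```bash
python3 -m inch '[[0,0.006,0,0,0,0,0.2],[0,0.006,0.01,0,0,0,0.2],[0,0.006,0.025,0,0,0,0.2],[0,0.006,0.04,0,0,0,0.2],[0,0.006,0.05,0,0,0,0.2],[0,0.006,0.05,0,0,0,0.2]]'
python3 -c "
from plan import *
s=bot.observe();d=s['position']-face(SP,.031,.031);print('tcp rel',[round(float(d@e)*1e3,1) for e in(X,Y,N)],'F tool',(TILT.T@s['force']).round(1))"
```

```text
clock: 18.05
position: [0.5546, -0.2475, 0.074]
tool_rot: [-3.141, -0.524, 3.004]
force: [-0.5, 0.3, 0.3]
grip_width: 0.0333
finger_force: 30.2
tcp rel [0.3, 0.4, 35.2] F tool [0.6 0.2 0. ]
```

```bash
python3 -m inch '[[0,0,0.015,0,0,0,0.2],[0,0,0.03,0,0,0,0.2],[0,0,0.045,0,0,0,0.2],[0,0,0.053,0,0,0,0.2],[0,0,0.058,0,0,0,0.2],[0,0,0.058,0,0,0,0.2]]'
python3 -c "
from plan import *
s=bot.observe();d=s['position']-face(SP,.031,.031);print('tcp rel',[round(float(d@e)*1e3,1) for e in(X,Y,N)],'F tool',(TILT.T@s['force']).round(1))"
```

```text
clock: 18.8
position: [0.5489, -0.2467, 0.0641]
tool_rot: [-3.141, -0.524, 3.004]
force: [-0.4, -0.2, -0.2]
grip_width: 0.0333
finger_force: 30.2
tcp rel [0.3, 0.4, 23.8] F tool [ 0.3 -0.2  0.3]
```

```bash
python3 -m inch '[[0,0,0.004,0,0,0,0.2],[0,0,0.008,0,0,0,0.2],[0,0,0.01,0,0,0,0.2],[0,0,0.01,0,0,0,0.2]]'
python3 -c "
from plan import *
s=bot.observe();d=s['position']-face(SP,.031,.031);print('tcp rel',[round(float(d@e)*1e3,1) for e in(X,Y,N)],'F tool',(TILT.T@s['force']).round(1))"
```

```text
clock: 19.3
position: [0.5486, -0.2467, 0.0631]
tool_rot: [-3.141, -0.523, 3.004]
force: [2.5, -0.0, 10.3]
grip_width: 0.0333
finger_force: 31.0
tcp rel [0.2, 0.4, 22.8] F tool [  3.    0.3 -10.1]
```

Contact as expected at 22.8 mm. Release and retreat.

```bash
python3 -m inch '[[0,0,0,0,0,0,0.45],[0,0,0,0,0,0,0.5],[0,0,0,0,0,0,0.53],[0,0,0,0,0,0,0.53],[0,0,-0.05,0,0,0,0.53],[0,0,-0.15,0,0,0,0.53],[0,0,-0.4,0,0,0,0.53],[0,0,-0.6,0,0,0,1],[0,0,-0.6,0,0,0,1]]'
python3 -c "
from plan import *
print(to([.490,-.05,.18],DOWN))"
```

```text
clock: 20.42
position: [0.6095, -0.2552, 0.1691]
tool_rot: [-3.14, -0.519, 3.004]
force: [0.2, -0.1, -0.9]
grip_width: 0.0789
finger_force: 0.0
[0.6633, 0.9347, 0.3145, -0.0011, -0.3304, 0.0002]
```

```bash
python3 -m inch '[[0.66,0.94,0.27,0,-0.332,0,1],[0.66,0.94,0.27,0,-0.332,0,1],[0.66,0.94,0.27,0,-0.332,0,1],[0.66,0.94,0.27,0,-0.332,0,1],[0.66,0.94,0.27,0,-0.332,0,1],[0.66,0.94,0.27,0,-0.332,0,1],[0.66,0.94,0.27,0,-0.332,0,1]]'
python3 - <<'E'
from chk import *
chk([bot.grab_frame("scene") for _ in range(3)],[("new jar",.107,.084,.026,.026),("l1",.107,0,.026,.026),("l2",.107,-.084,.026,.026),("s1",.031,.093,.018,.0175),("new small",.031,.031,.018,.0175),("s2",.031,-.031,.018,.0175)])
for _ in range(2): print(pots(bot.grab_frame("scene"),[(.5005,.272,.041)])[0][0].round(4))
print(to([.5,.272,.14],DOWN))
E
```

```text
clock: 21.3
position: [0.4935, -0.0494, 0.1856]
tool_rot: [-3.141, -0.002, 3.004]
force: [0.2, -0.9, -0.6]
grip_width: 0.0853
finger_force: 0.0
new jar X,Y [1.9, -1.2] N 26.98 tilt deg [0.1 0.1]
l1 X,Y [-0.0, -0.1] N 26.78 tilt deg [ 0.1 -0.1]
l2 X,Y [0.0, 0.2] N 26.72 tilt deg [-0.3  0.5]
s1 X,Y [0.3, -0.0] N 18.94 tilt deg [0.4 0.1]
new small X,Y [1.0, -0.6] N 18.8 tilt deg [1.2 0.8]
s2 X,Y [0.5, -0.5] N 19.01 tilt deg [0.3 0.6]
[0.501  0.2724 0.0412]
[0.4999 0.2729 0.0414]
[0.189, 1.5991, 0.2243, -0.0007, -0.0019, -0.0007]
```

Pot 1 is seated like its neighbours. Now the last pot.

```bash
python3 -m inch '[[0.1,0.9,0.15,0,0,0,1],[0.1,0.9,0.15,0,0,0,1],[0.1,0.9,0.15,0,0,0,1],[0.1,0.9,0.15,0,0,0,1],[0.1,0.9,0.15,0,0,0,1],[0.1,0.9,0.15,0,0,0,1]]'
python3 -c "
from plan import *
print(to([.5002,.2722,.044],DOWN))"
```

```text
clock: 22.3
position: [0.4983, 0.1305, 0.1554]
tool_rot: [-3.141, -0.002, 3.002]
force: [0.0, -0.0, 0.3]
grip_width: 0.0856
finger_force: 0.0
[0.0877, 0.7034, 0.5566, -0.0006, -0.0015, -0.0013]
```

```bash
python3 -m inch '[[0.088,0.7,0.0,0,0,-0.001,1],[0.088,0.7,0.05,0,0,-0.001,1],[0.088,0.7,0.1,0,0,-0.001,1],[0.088,0.7,0.3,0,0,-0.001,1],[0.088,0.7,0.45,0,0,-0.001,1],[0.088,0.7,0.54,0,0,-0.001,1],[0.088,0.7,0.556,0,0,-0.001,1],[0.088,0.7,0.556,0,0,-0.001,0.5],[0.088,0.7,0.556,0,0,-0.001,0.25],[0.088,0.7,0.556,0,0,-0.001,0.2],[0.088,0.7,0.556,0,0,-0.001,0.2],[0.088,0.7,0.556,0,0,-0.001,0.2],[0.088,0.7,0.556,0,0,-0.001,0.2]]' 30
python3 -m inch '[[0,0,-0.1,0,0,0,0.2],[0,0,-0.3,0,0,0,0.2],[0,0,-0.55,0,0,0,0.2],[0,0,-0.65,0,0,0,0.2],[0,0,-0.65,0,0,0,0.2],[0,0,-0.65,0,0,0,0.2]]'
python3 - <<'E'
from chk import *
s=bot.observe();I=np.eye(3)
for _ in range(3):
    f=bot.grab_frame("scene"); c=held(f,s["position"]-[0,0,.0035],*I,.0175); print(((c[0]-s["position"])*1e3).round(1),c[1:])
print(to(face(SP,.031,-.093)+.09*N,TILT))
E
```

```text
clock: 23.92
position: [0.4998, 0.2732, 0.045]
tool_rot: [3.141, -0.002, 3.006]
force: [-1.4, -0.5, 10.1]
grip_width: 0.0333
finger_force: 28.9
clock: 24.68
position: [0.4994, 0.2729, 0.1735]
tool_rot: [-3.141, -0.003, 3.006]
force: [0.9, -0.1, -0.0]
grip_width: 0.0337
finger_force: 30.1
[ 0.2  2.  -3.5] (np.int64(120), 0.019270313903689384, np.float64(0.01683891909563143))
[-0.3  1.5 -3.6] (np.int64(119), 0.020289016887545586, np.float64(0.01729478599848511))
[ 0.   1.5 -3.9] (np.int64(121), 0.019685691222548485, np.float64(0.016659936703164003))
[-0.7659, -1.9177, 0.2604, -0.0014, 0.331, 0.0008]
```

```bash
python3 -m inch '[[-0.36,-0.96,0,0,0.16,0,0.2],[-0.36,-0.96,0,0,0.16,0,0.2],[-0.36,-0.96,0,0,0.16,0,0.2],[-0.36,-0.96,0,0,0.16,0,0.2],[-0.36,-0.96,0,0,0.16,0,0.2],[-0.36,-0.96,0,0,0.16,0,0.2]]'
python3 -c "
from plan import *
print(to(face(SP,.031,-.0924)+.09*N,TILT))"
```

```text
clock: 25.58
position: [0.5448, 0.0739, 0.1736]
tool_rot: [-3.141, -0.255, 3.006]
force: [0.6, 0.2, -0.3]
grip_width: 0.0336
finger_force: 30.2
[-0.4579, -0.9669, 0.1515, -0.0008, 0.1711, 0.0013]
```

```bash
python3 -m inch '[[-0.458,-0.967,0.151,0,0.171,0.001,0.2],[-0.458,-0.967,0.151,0,0.171,0.001,0.2],[-0.458,-0.967,0.151,0,0.171,0.001,0.2],[-0.458,-0.967,0.151,0,0.171,0.001,0.2],[-0.458,-0.967,0.151,0,0.171,0.001,0.2],[-0.458,-0.967,0.151,0,0.171,0.001,0.2],[-0.458,-0.967,0.151,0,0.171,0.001,0.2]]'
python3 -c "
from plan import *
bot.grab_frame('scene');bot.grab_frame('scene')
print(to(face(SP,.031,-.0924)+.046*N,TILT))"
```

```text
clock: 26.45
position: [0.5995, -0.1279, 0.1223]
tool_rot: [-3.141, -0.522, 3.006]
force: [0.1, 0.7, -0.9]
grip_width: 0.0333
finger_force: 30.2
[-0.0004, -0.0009, 0.2257, -0.001, 0.001, 0.0007]
```

```bash
python3 -m inch '[[0,-0.001,0.08,0,0.001,0,0.2],[0,-0.001,0.17,0,0.001,0,0.2],[0,-0.001,0.215,0,0.001,0,0.2],[0,-0.001,0.226,0,0.001,0,0.2],[0,-0.001,0.226,0,0.001,0,0.2]]'
python3 - <<'E'
from chk import *
o=face(SP,.031,-.093);g=lambda d:[round(float(d@e)*1e3,1) for e in(X,Y,N)]
fs=[bot.grab_frame("scene") for _ in range(3)];f=fs[0];s=bot.observe();print("tcp rel",g(s["position"]-o))
def ext(c): q=proj(f,lid(c,N,.0175,0)); return ((q[:,0].min()+q[:,0].max())/2).round(2),q[:,1].max().round(2)
print("axis",ext(o+.0418*N),"tcp",ext(s["position"]-.004*N))
im=np.mean([q["img"][...,2] for q in fs],0)
for v in range(200,215,2): print(v,im[v,172:202].astype(int).tolist())
print(to(face(SP,.031,-.0924)+.035*N,TILT))
E
```

```text
clock: 27.18
position: [0.5771, -0.1268, 0.0829]
tool_rot: [-3.14, -0.524, 3.004]
force: [0.3, 0.4, -0.9]
grip_width: 0.0336
finger_force: 30.2
tcp rel [-0.2, 1.8, 46.1]
axis (np.float64(185.26), np.float64(210.75)) tcp (np.float64(184.42), np.float64(210.82))
200 [28, 32, 31, 30, 27, 31, 25, 31, 31, 34, 34, 34, 33, 32, 30, 22, 25, 28, 18, 25, 31, 28, 28, 30, 36, 29, 33, 32, 32, 31]
202 [31, 29, 33, 33, 35, 32, 33, 38, 34, 36, 35, 31, 31, 29, 23, 22, 23, 25, 22, 22, 24, 28, 24, 27, 26, 20, 31, 29, 27, 25]
204 [34, 35, 38, 37, 38, 36, 34, 31, 25, 31, 27, 21, 22, 27, 46, 52, 51, 48, 41, 34, 27, 29, 24, 27, 26, 24, 38, 40, 39, 37]
206 [30, 28, 31, 31, 26, 27, 29, 22, 22, 29, 42, 55, 73, 94, 109, 121, 119, 115, 106, 81, 49, 37, 38, 39, 42, 48, 52, 59, 60, 58]
208 [32, 36, 33, 32, 38, 34, 37, 45, 66, 95, 111, 116, 125, 126, 129, 125, 118, 107, 89, 59, 35, 38, 51, 54, 60, 60, 61, 65, 63, 62]
210 [60, 62, 61, 61, 60, 61, 60, 61, 66, 72, 78, 78, 84, 88, 83, 74, 62, 45, 36, 36, 46, 54, 61, 62, 62, 64, 61, 64, 65, 67]
212 [64, 65, 61, 62, 65, 61, 62, 62, 63, 63, 57, 56, 50, 45, 43, 42, 46, 48, 58, 57, 63, 62, 66, 64, 63, 64, 61, 64, 62, 65]
214 [64, 65, 60, 65, 65, 64, 62, 63, 65, 62, 67, 63, 63, 63, 64, 62, 63, 63, 63, 64, 64, 66, 64, 62, 64, 65, 65, 64, 64, 62]
[0.001, 0.0061, 0.0553, -0.0008, 0.0002, -0.0003]
```

The held lid projects at u≈185.3, which puts it on the pocket axis. Insert without further shift.

```bash
python3 -m inch '[[0,0.001,0.01,0,0,0,0.2],[0,0.001,0.022,0,0,0,0.2],[0,0.001,0.034,0,0,0,0.2],[0,0.001,0.046,0,0,0,0.2],[0,0.001,0.052,0,0,0,0.2],[0,0.001,0.052,0,0,0,0.2]]'
python3 -c "
from plan import *
s=bot.observe();d=s['position']-face(SP,.031,-.093);print('tcp rel',[round(float(d@e)*1e3,1) for e in(X,Y,N)],'F tool',(TILT.T@s['force']).round(1))"
```

```text
clock: 28.08
position: [0.5717, -0.1259, 0.0737]
tool_rot: [-3.14, -0.524, 3.004]
force: [-0.7, 0.2, 0.2]
grip_width: 0.0331
finger_force: 30.2
tcp rel [-0.0, 1.6, 35.1] F tool [0.8 0.1 0.2]
```

```bash
python3 -m inch '[[0,0,0.015,0,0,0,0.2],[0,0,0.03,0,0,0,0.2],[0,0,0.045,0,0,0,0.2],[0,0,0.053,0,0,0,0.2],[0,0,0.058,0,0,0,0.2],[0,0,0.058,0,0,0,0.2]]'
python3 -c "
from plan import *
s=bot.observe();d=s['position']-face(SP,.031,-.093);print('tcp rel',[round(float(d@e)*1e3,1) for e in(X,Y,N)],'F tool',(TILT.T@s['force']).round(1))"
```

```text
clock: 28.82
position: [0.566, -0.1251, 0.0637]
tool_rot: [-3.14, -0.524, 3.004]
force: [-0.2, -0.5, -1.4]
grip_width: 0.0338
finger_force: 30.2
tcp rel [-0.1, 1.6, 23.6] F tool [-0.6 -0.5  1.3]
```

```bash
python3 -m inch '[[0,0,0.004,0,0,0,0.2],[0,0,0.007,0,0,0,0.2],[0,0,0.009,0,0,0,0.2],[0,0,0.009,0,0,0,0.2]]'
python3 -c "
from plan import *
s=bot.observe();d=s['position']-face(SP,.031,-.093);print('tcp rel',[round(float(d@e)*1e3,1) for e in(X,Y,N)],'F tool',(TILT.T@s['force']).round(1))"
```

```text
clock: 29.32
position: [0.5658, -0.1251, 0.063]
tool_rot: [-3.14, -0.523, 3.004]
force: [3.5, 0.5, 10.6]
grip_width: 0.0333
finger_force: 31.1
tcp rel [-0.2, 1.6, 22.9] F tool [  2.4   1.  -10.9]
```

Seated with 11 N at 22.9 mm. Release, retreat, clear the stand and check.

```bash
python3 -m inch '[[0,0,0,0,0,0,0.45],[0,0,0,0,0,0,0.5],[0,0,0,0,0,0,0.53],[0,0,0,0,0,0,0.53],[0,0,-0.05,0,0,0,0.53],[0,0,-0.15,0,0,0,0.53],[0,0,-0.4,0,0,0,0.53],[0,0,-0.6,0,0,0,1],[0,0,-0.6,0,0,0,1]]'
python3 -m inch '[[0.6,0.9,0.2,0,-0.332,0,1],[0.6,0.9,0.2,0,-0.332,0,1],[0.6,0.9,0.2,0,-0.332,0,1],[0.6,0.9,0.2,0,-0.332,0,1],[0.6,0.9,0.2,0,-0.332,0,1],[0.6,0.9,0.2,0,-0.332,0,1],[0.6,0.9,0.2,0,-0.332,0,1]]'
python3 - <<'E'
from chk import *
fs=[bot.grab_frame("scene") for _ in range(3)]
chk(fs,[("new jar",.107,.084,.026,.026),("l1",.107,0,.026,.026),("l2",.107,-.084,.026,.026),("s1",.031,.093,.018,.0175),("S1",.031,.031,.018,.0175),("s2",.031,-.031,.018,.0175),("S2",.031,-.093,.018,.0175)])
cv2.imwrite("pics/end.png",fs[0]["img"][...,::-1])
E
```

```text
clock: 30.45
position: [0.6267, -0.1335, 0.1688]
tool_rot: [-3.14, -0.519, 3.004]
force: [-0.5, -0.9, 0.4]
grip_width: 0.0792
finger_force: 0.0
clock: 31.32
position: [0.5271, 0.0608, 0.1909]
tool_rot: [-3.14, -0.003, 3.002]
force: [-0.3, 0.3, -0.5]
grip_width: 0.0855
finger_force: 0.0
new jar X,Y [1.7, -1.5] N 26.99 tilt deg [0.1 0.2]
l1 X,Y [0.0, -0.0] N 26.88 tilt deg [-0.7  0.5]
l2 X,Y [0.1, 0.2] N 26.77 tilt deg [0.  0.2]
s1 X,Y [0.4, -0.1] N 18.66 tilt deg [1.  1.4]
S1 X,Y [1.0, -0.5] N 18.79 tilt deg [-0.5 -0.8]
s2 X,Y [0.3, -0.4] N 18.99 tilt deg [0.3 0.8]
S2 X,Y [0.7, 0.7] N 18.73 tilt deg [-0.4 -0.2]
```

View pics/end.png

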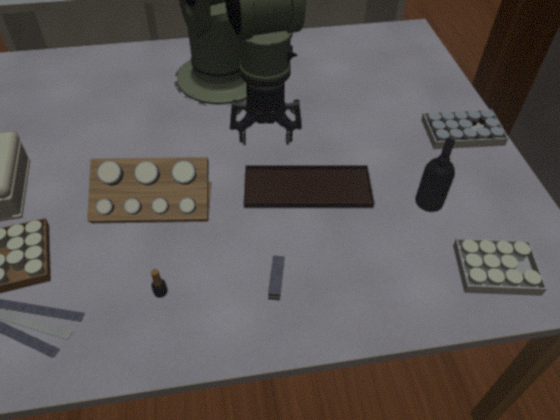

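All seven pockets are filled, at px (109–184,172) and (104–187,206). The tray is empty, and the bottle (435,185), buffer (277,277) and polish (158,283) haven't moved.

```bash
python3 -c "
from workcell import bot
print(bot.job_done())"
```

```text
the job is handed in; nothing more can be done
None
```

I handed the job in at about 31 s: the jar and both small pots are in their pockets, level with the stocked pots (within 0.4 mm) and showing no tilt beyond measurement noise, and the final picture shows nothing else moved.

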